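# Press a row of screwdrivers into their case clips

### The job

Run your closed fingertips along the row of white marks on the five screwdriver handles in the open tool case, one after another from the green-strip end to the other end, gently pressing each handle in turn straight down until it sits fully home in its clip. Do not grip or lift any screwdriver, and leave the other things in and around the case where they are.

Things in the scene. Friction and masses are not known exactly. Their poses are not given: they have to be found in the camera images.
- tray: fixed base of an open tool case: black insert, aluminium rim, 290 (x) x 360 (y) mm, rim 34 mm high, corners 36 mm; origin under its centre, x away from the robot, y left along the row. Five black-and-red screwdrivers lie side by side, 46 mm apart, handles towards the robot. The green strip on the +y rim (38 mm high) marks the starting end; the -y side holds two compartments.
- driver0_mark (a point): centre of the top face of the flat white mark (26 mm along the handle, 16 mm across) on the handle of the first (next to the green strip) screwdriver; moves down with it. Handles are 29 mm thick. It is 48 mm above the table when the screwdriver is fully down, 53 to 58 mm at the start
- driver0 (a joint): how far the first (next to the green strip) screwdriver has been pressed down into its clip, m: 0.010 is fully down on a hard stop, 0 stands 10 mm proud, negative is lifted out (to -0.03). Starts between 0 and 0.005. It takes about 4 N to press and stays where it is left
- driver1_mark (a point): centre of the top face of the flat white mark (26 mm along the handle, 16 mm across) on the handle of the second screwdriver; moves down with it. Handles are 29 mm thick. It is 48 mm above the table when the screwdriver is fully down, 53 to 58 mm at the start
- driver1 (a joint): how far the second screwdriver has been pressed down into its clip, m: 0.010 is fully down on a hard stop, 0 stands 10 mm proud, negative is lifted out (to -0.03). Starts between 0 and 0.005. It takes about 4 N to press and stays where it is left
- driver2_mark (a point): centre of the top face of the flat white mark (26 mm along the handle, 16 mm across) on the handle of the third screwdriver; moves down with it. Handles are 29 mm thick. It is 48 mm above the table when the screwdriver is fully down, 53 to 58 mm at the start
- driver2 (a joint): how far the third screwdriver has been pressed down into its clip, m: 0.010 is fully down on a hard stop, 0 stands 10 mm proud, negative is lifted out (to -0.03). Starts between 0 and 0.005. It takes about 4 N to press and stays where it is left
- driver3_mark (a point): centre of the top face of the flat white mark (26 mm along the handle, 16 mm across) on the handle of the fourth screwdriver; moves down with it. Handles are 29 mm thick. It is 48 mm above the table when the screwdriver is fully down, 53 to 58 mm at the start
- driver3 (a joint): how far the fourth screwdriver has been pressed down into its clip, m: 0.010 is fully down on a hard stop, 0 stands 10 mm proud, negative is lifted out (to -0.03). Starts between 0 and 0.005. It takes about 4 N to press and stays where it is left
- driver4_mark (a point): centre of the top face of the flat white mark (26 mm along the handle, 16 mm across) on the handle of the fifth and last (furthest from the green strip) screwdriver; moves down with it. Handles are 29 mm thick. It is 48 mm above the table when the screwdriver is fully down, 53 to 58 mm at the start
- driver4 (a joint): how far the fifth and last (furthest from the green strip) screwdriver has been pressed down into its clip, m: 0.010 is fully down on a hard stop, 0 stands 10 mm proud, negative is lifted out (to -0.03). Starts between 0 and 0.005. It takes about 4 N to press and stays where it is left
- tape: yellow tape measure, 62 x 36 x 56 mm, loose, standing in the compartment of the tray nearest the robot; origin under its centre
- bitbox: orange flat box 75 x 45 x 22 mm, loose, lying in the tray's far compartment; origin under its centre
- red_driver: loose screwdriver with a red handle, lying on the table left of the tray, about 190 mm long, 26 mm thick; origin on the table below the front end of its handle
- blue_driver: loose screwdriver with a blue handle, lying on the table right of the tray, about 180 mm long, 26 mm thick; origin on the table below the front end of its handle
- wrench: loose steel wrench lying on the table at the left; origin under its centre
- jar: small closed jar with blue cap, 56 mm across, 70 mm high, standing at the right; origin under its centre
- carton: small white carton 90 x 60 x 45 mm, at the left; origin under its centre

How it is judged:
By the outcome, as a careful person would: the job done as asked, in the order asked, and still so for the second after the job is handed in, with the robot touching nothing.
It also fails if it takes over 51 s, if anything falls off the work surface, if the arm or the gripper's body presses on something with over 40 N, if the wrist force passes 120 N, or if a joint passes its speed limit or range.

### The arm

A 6-joint arm with a two-finger parallel gripper is mounted at the origin on the work surface. World frame = base frame: x ahead of the robot, y to its left, z up, the work surface at z = 0. Lengths are in m, angles in rad, forces in N, time in s.
With the tool pointing down it reaches from about 0.35 to 0.775 m from the base axis. Payload 5.5 kg.
Tool frame: the origin (TCP) lies on the centre line of the jaws, within the pads' length; the fingertips stand 17 mm ahead of it and the grasp point (between the pads) lies 2 mm behind it; z points along the fingers, x is the direction in which the jaws open and shut, and the axes are right-handed (so a half turn about z gives the same grasp; the last joint's range is limited). The gripper opens to 85 mm and grips with 20 to 120 N. Pads are 22 mm wide; open, the fingers measure 114 mm over their backs; the gripper's body (76 mm by 85 mm) begins 54 mm behind the grasp point. The pads swing forward as they close: fully open they stand 13 mm farther back than shut.
Start: joints at [-1.354, 0.313, 0.046, 1.304, 0, 1.431], TCP at [0.201, -0.539, 0.248] pointing down, gripper open.
Joint ranges: [-2.76, 2.76], [-0.86, 1.69], [-1.03, 1.26], [-2.2, 2.34], [-1.47, 1.5], [-3.14, 3.14]. Speed limits (rad/s): [2.57, 2.57, 3.14, 3.14, 3.14, 3.14].

### API

Orientations are given as a rotation vector (axis times angle).
In Python, from plant import sensors, optics, order, spotter gives the robot as it stands. The module is installed in compiled form; this text tells all that it offers.
- The arm moves only by the shell command python3 -m pendant 'ROWS' [OPENING] [FORCE]. ROWS is JSON, a list of rows, each a list of 4 numbers: the shift along the tool's x, y, z in mm, then the turn about the tool's z in rad. A call has 1 to 5 rows; each row shifts and turns the pose as measured when the row begins, along the tool's axes as they then stand; what a row does not reach is not made up. A row lasts 1/8 s, in which the tool goes at most 62.5 mm and 10.7 degrees, less where a joint would pass 70% of its speed; a pose out of reach is approached as far as the arm can. A call is refused whole if a number of a shift passes 62.5 or a number of a turn 0.188, either way. A call with a gripper value outside its range is refused whole. OPENING is the opening, from -1 (shut) to 1 (fully open), set as the call begins (- or left out, the last holds). The fingers move at their own pace and stop on an object; FORCE is the grip in N (left out, the last holds). Time passes only in rows, so rows that do not move let the fingers close. It gives the time, the measured TCP pose, the force and the opening at its end, in the units of the state.
- sensors.state(): the state, without advancing time (a new reading comes with each control period).
- optics.camera(name): name is "scene" or "top" or "wrist"; returns (picture, depth): 480x640x3 uint8, blue, green, red; 480x640 float32, m along the optical axis (not along the pixel's ray), 0 where there is no reading.
- optics.camera_model(name): a dict with "camera_matrix" (3x3 intrinsics, pixels), "extrinsics" (4x4, takes a point from camera to world coordinates). Camera axes: x right, y down, z forward; pixel columns grow to the right and rows downward; lengths in m; the calibration is good to about 2 mm. A picture is of the moment at which its call begins: read the wrist's pose just before it. camera_model takes no time and is no camera call; for the wrist camera it gives the pose at the moment of the call.
- order.job_done(): hands the job in, once; it reports no verdict.
Trained networks look in the newest picture that a camera, given by its name, has taken for a name from the list of things; names that differ only in an ending like _2 or _b are one class to them, and where a whole thing is asked for, a point or a joint stands for the part that bears it (a point fixed in the world has none). Each returns a list of dicts, best first, with "conf" (0 to 1); they miss things now and then, are a little off and sometimes report something else, mostly with a low value. They report only what shows in the picture. A call takes as long as a camera call.
- spotter.look_for(camera, name): "bbox" ([left, top, width, height] in pixels, round what is visible of it).
The state is a dict: "t": time; "joint_pos": joint angles; "qvel": joint speeds; "tau": joint torques, N m; "tool_pos": TCP position; "ee_rot": TCP orientation; "force": force on the tool from outside, world axes, zero at the start; "moment": the same for the moment, N m; "opening": opening from 0.0 (shut) to 1.0 (fully open).
Only numpy, scipy, OpenCV 4.12 (cv2) and the standard library are available. Lean on these libraries where they do the work, as an engineer would, in place of code of your own. Each camera call takes 0.05 s, during which the arm holds its last target.

## Working session

There is one attempt and no reset: what is moved stays moved. The work goes in short steps, Python scripts to look and compute and a shell command to move; the robot and the scene stay as the last step left them, time stands still between calls to the robot, and variables do not carry over. Pictures are saved under pics/ and viewed, and the job is handed in when it is done.

```bash
mkdir -p pics
cat > h.py <<'E'
import numpy as np,cv2
from plant import sensors, optics, order, spotter
from scipy.spatial.transform import Rotation as R
def px2w(cam,u,v,d,m=None):
    m=m or optics.camera_model(cam);K=np.array(m["camera_matrix"]);T=np.array(m["extrinsics"])
    p=np.array([(u-K[0,2])*d/K[0,0],(v-K[1,2])*d/K[1,1],d,1.]);return (T@p)[:3]
E
python3 - <<'E'
from h import *
print(sensors.state())
for c in("top","scene"):
    p,d=optics.camera(c);cv2.imwrite(f"pics/{c}0.png",p);np.savez(f"{c}0.npz",p=p,d=d)
for i in range(5):
    for b in spotter.look_for("top",f"driver{i}_mark")[:2]:print(i,b)
print(optics.camera_model("top"))
E
```

```text
{'t': 0.0, 'joint_pos': array([-1.35356875e+00,  3.14020628e-01,  4.50026138e-02,  1.30359802e+00,
        7.65186499e-06,  1.43123754e+00]), 'qvel': array([ 0.00025778, -0.00129513,  0.00021281,  0.00145312,  0.00062638,
       -0.00170335]), 'tau': array([ 1.45414247e-04, -4.80626643e+01,  2.98533440e+01,  1.95015944e-02,
       -4.05366825e-05, -1.57011321e-06]), 'tool_pos': array([ 0.2007407 , -0.53832199,  0.247407  ]), 'ee_rot': array([-2.57935859e+00,  1.79128746e+00,  2.08915144e-03]), 'force': array([-0.14525916, -0.58511461, -0.11911444]), 'moment': array([ 0.00793456, -0.00420216, -0.02148185]), 'opening': 0.9963838126353436}
0 {'bbox': [272.5, 154.1, 13.1, 103.0], 'conf': 0.56}
1 {'bbox': [292.7, 154.3, 15.6, 97.5], 'conf': 0.77}
2 {'bbox': [314.6, 162.0, 10.8, 79.0], 'conf': 0.88}
2 {'bbox': [131.2, 181.0, 39.2, 40.3], 'conf': 0.38}
3 {'bbox': [335.3, 163.1, 7.5, 70.1], 'conf': 0.81}
3 {'bbox': [260.1, 136.8, 156.2, 126.2], 'conf': 0.73}
4 {'bbox': [352.2, 170.2, 14.0, 60.4], 'conf': 0.79}
4 {'bbox': [381.1, 216.6, 22.5, 32.9], 'conf': 0.66}
{'camera_matrix': array([[545.88853889,   0.        , 321.04949281],
       [  0.        , 545.88853889, 234.92375252],
       [  0.        ,   0.        ,   1.        ]]), 'extrinsics': array([[-2.67475816e-02, -9.93384642e-01,  1.11675962e-01,
         3.92996177e-01],
       [-9.99638730e-01,  2.68752498e-02, -3.62280683e-04,
         1.55622747e-02],
       [-2.64143530e-03, -1.11645306e-01, -9.93744609e-01,
         1.29657222e+00],
       [ 0.00000000e+00,  0.00000000e+00,  0.00000000e+00,
         1.00000000e+00]])}
```

Run:
```python
import numpy as np,cv2
p=np.load("top0.npz")["p"]
cv2.imwrite("pics/topc.png",cv2.resize(p[110:290,220:440],None,fx=3.3,fy=3.3,interpolation=cv2.INTER_CUBIC))
```

```text
(no output)
```

View pics/top0.png

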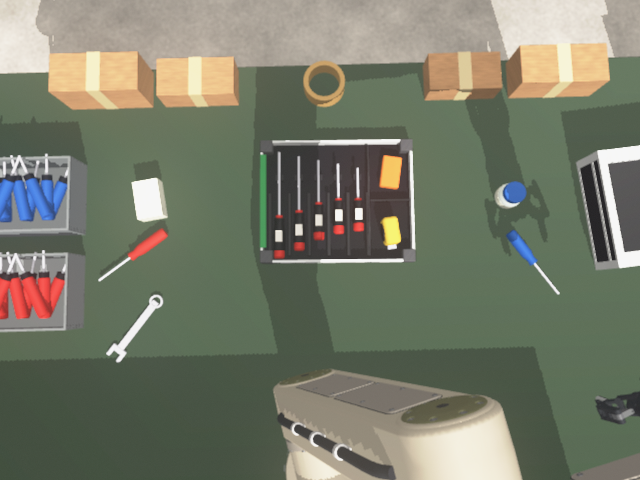

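View pics/scene0.png

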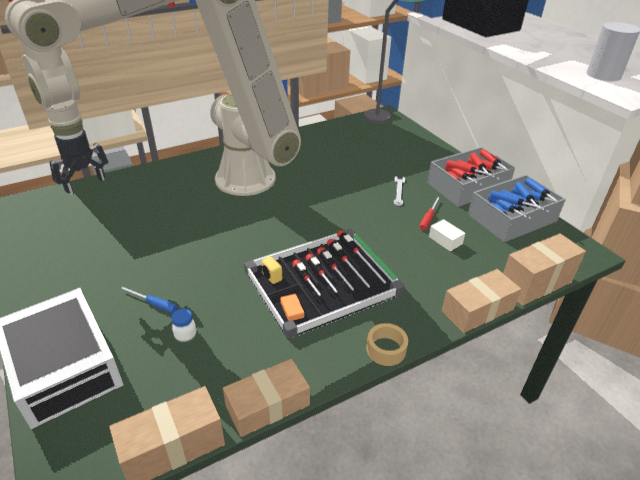

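```bash
sleep 1
```

```text
(no output)
```

View pics/topc.png

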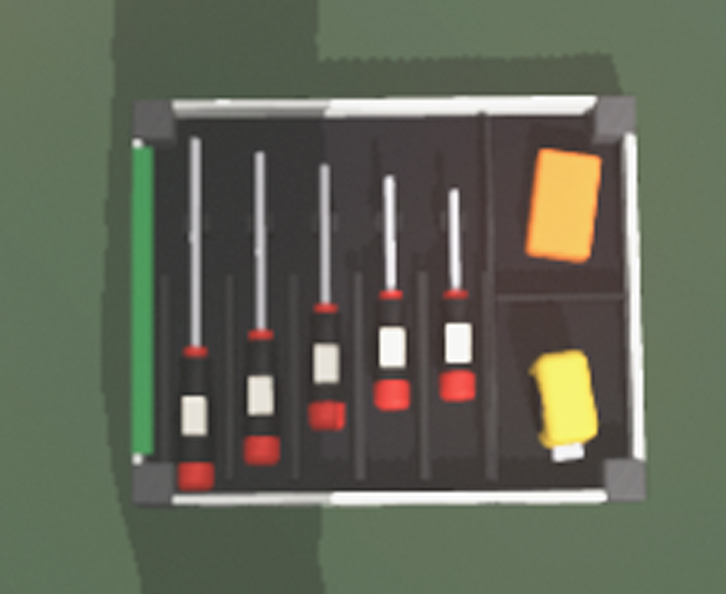

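The top view shows the case with its green strip at column ~264 and the marks near (278,236), (299,230), (319,220), (339,215) and (359,214). Next I'll measure the mark centroids.

Run:
```python
from h import *
z=np.load("top0.npz");p,d=z["p"],z["d"]
m=optics.camera_model("top")
mask=((p.min(2)>130)&(p.max(2).astype(int)-p.min(2)<60)).astype(np.uint8)
n,l,s,c=cv2.connectedComponentsWithStats(mask[195:250,270:372])
P=[]
for i in range(1,n):
    if s[i,4]<15: continue
    w=p.min(2)[195:250,270:372].astype(float)*(l==i)
    u,v=c[i]+[270,195];ui,vi=int(round(u)),int(round(v))
    dd=np.median(d[vi-2:vi+3,ui-1:ui+2]);P.append(px2w("top",u,v,dd,m));print(s[i],u.round(1),v.round(1),dd.round(4),P[-1].round(4))
P=np.array(P);o=np.argsort(-P[:,1]);P=P[o];print(np.linalg.norm(np.diff(P[:,:2],axis=0),axis=1),np.diff(P,axis=0))
# rim corners
g=((p[...,1]>p[...,0]+30.)&(p[...,1]>p[...,2]*1.4)).astype(np.uint8);g[:,:255]=0;g[:,275:]=0
ys,xs=np.nonzero(g[140:260]);print("green",xs.min(),xs.max(),ys.min()+140,ys.max()+140,xs.size)
```

```text
[ 8  0  3 20 59] 279.0 204.3 1.2683 [0.6078 0.1109 0.0444]
[28  0  2 15 30] 298.5 202.0 1.2776 [0.6136 0.0658 0.0357]
[47  0  3  7 20] 318.0 197.8 1.2746 [0.6215 0.0198 0.0396]
[85 13  8 12 96] 358.5 213.5 1.253 [ 0.5795 -0.0721  0.0567]
[65 14  8 12 95] 338.5 214.6 1.2525 [ 0.5782 -0.0261  0.057 ]
[45 19  8 12 91] 318.4 219.7 1.2541 [0.568  0.0203 0.0542]
[25 29  8 12 93] 298.5 229.4 1.2526 [0.5468 0.0666 0.0534]
[ 5 35  8 12 92] 278.4 235.5 1.2465 [0.5335 0.1124 0.058 ]
[0.07432338 0.07545095 0.06687988 0.06444544 0.05349433 0.06306849
 0.04607212] [[ 0.07430712 -0.00155458 -0.01351657]
 [-0.06106861 -0.04431107  0.00893319]
 [ 0.06687517 -0.00079307 -0.01771103]
 [-0.04561432 -0.04552526  0.01857811]
 [ 0.05349212 -0.00048583 -0.01460543]
 [-0.04329234 -0.04586292  0.01736439]
 [ 0.00125126 -0.04605513 -0.00031392]]
green 260 265 154 247 556
```

```bash
python3 -m pendant '[[0,0,0,-0.18],[0,0,0,-0.18],[0,0,0,-0.18],[0,0,0,-0.18],[0,0,0,-0.18]]' -1 20; python3 -m pendant '[[0,0,0,-0.18],[0,0,0,-0.135],[0,0,0,0]]'
python3 -c "
from h import *
s=sensors.state();print(R.from_rotvec(s['ee_rot']).as_matrix().round(3),s['joint_pos'].round(3),s['tool_pos'])"
```

```text
t: 0.98
tool_pos: [0.2008, -0.5385, 0.2479]
ee_rot: [-3.109, 0.446, 0.0]
force: [0.5, -0.7, -0.1]
opening: 0.003
t: 1.35
tool_pos: [0.2007, -0.5384, 0.2478]
ee_rot: [-3.14, -0.062, 0.0]
force: [0.2, 0.3, -0.1]
opening: -0.003
[[ 0.999  0.04  -0.   ]
 [ 0.04  -0.999  0.001]
 [-0.    -0.001 -1.   ]] [-1.354  0.314  0.045  1.304 -0.     0.177] [ 0.20074342 -0.53844133  0.24776707]
```

```bash
python3 -m pendant '[[0,0,0,0.04],[28,-54,0,0],[28,-54,0,0],[28,-54,0,0],[28,-54,0,0]]' ; python3 -m pendant '[[28,-54,0,0],[28,-54,0,0],[28,-54,0,0],[28,-54,0,0],[28,-54,0,0]]';python3 -m pendant '[[28,-54,0,0],[28,-54,0,0],[0,0,0,0]]'
```

```text
t: 1.98
tool_pos: [0.3162, -0.3225, 0.2466]
ee_rot: [3.141, -0.039, 0.002]
force: [0.9, -0.5, 1.0]
opening: -0.002
t: 2.6
tool_pos: [0.4681, -0.0489, 0.2484]
ee_rot: [3.138, -0.066, 0.01]
force: [1.0, -0.4, 0.4]
opening: 0.001
t: 2.98
tool_pos: [0.5314, 0.0635, 0.2486]
ee_rot: [3.138, -0.07, 0.014]
force: [-0.5, -0.1, -0.4]
opening: 0.002
```

```bash
python3 -m pendant '[[0,-49,0,0],[0,0,60,0],[0,0,0,0]]'
python3 - <<'E'
from h import *
m=optics.camera_model("wrist");p,d=optics.camera("wrist");cv2.imwrite("pics/w1.png",p)
np.savez("w1.npz",p=p,d=d,K=m["camera_matrix"],T=m["extrinsics"])
E
```

```text
t: 3.35
tool_pos: [0.5331, 0.1126, 0.1872]
ee_rot: [3.136, -0.08, 0.012]
force: [0.2, 0.1, 0.3]
opening: 0.002
```

View pics/w1.png

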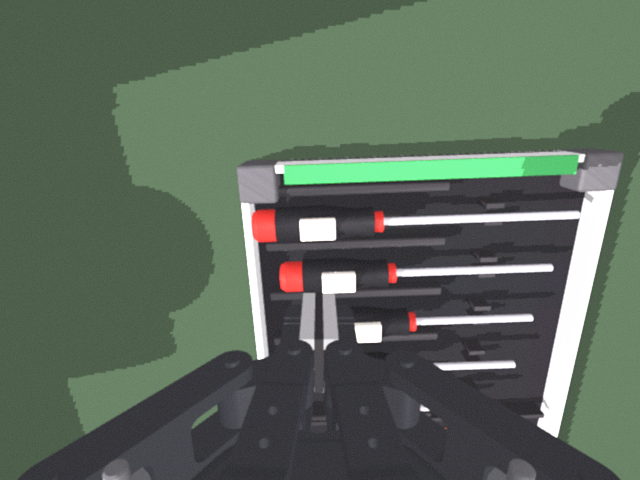

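The wrist view shows marks 0 and 1 clear at (318,229) and (338,282). Mark 2 is partly hidden by the fingers at (368,332). I'll check these against the top-camera positions.

Run:
```python
from h import *
z=np.load("w1.npz");p,d=z["p"],z["d"];m=dict(camera_matrix=z["K"],extrinsics=z["T"])
mask=((p.min(2)>150)&(p.max(2).astype(int)-p.min(2)<50)).astype(np.uint8)
mask[:205]=0;mask[:,:290]=0;mask[350:]=0;mask[:,385:]=0
n,l,s,c=cv2.connectedComponentsWithStats(mask)
for i in range(1,n):
    if s[i,4]<100: continue
    vv,uu=np.nonzero(l==i)
    W=np.array([px2w("w",u,v,d[v,u],m) for u,v in zip(uu,vv)])
    t=W[W[:,2]>np.median(W[:,2])-.002]
    print(s[i],t.mean(0).round(4),((t.min(0)+t.max(0))/2).round(4),np.ptp(t,axis=0).round(4))
for a,b in(((395,220),(570,216)),((405,271),(545,267))):
    A,B=[px2w("w",*q,d[q[1],q[0]],m) for q in(a,b)];print(A,B,np.arctan2(B[1]-A[1],B[0]-A[0]))
```

```text
[299 218  37  24 838] [0.5336 0.1151 0.0588] [0.5335 0.1511 0.1847] [0.0262 0.0893 0.2571]
[ 321  272   35   78 1367] [0.5423 0.0988 0.1311] [0.5479 0.1281 0.1831] [0.0259 0.1354 0.2603]
[300 293  15  57 649] [0.5298 0.1247 0.2041] [0.5318 0.1578 0.2537] [0.0093 0.0759 0.1191]
[355 322  27  21 530] [0.5695 0.0276 0.0623] [0.5588 0.1048 0.1832] [0.0448 0.182  0.2601]
[0.59340854 0.11440982 0.04324275] [0.72741719 0.11066978 0.04432799] -0.027901713324824953
[0.6032438  0.06900674 0.03890286] [0.7179094  0.06638787 0.03923748] -0.022835148392990945
```

Run:
```python
from h import *
z=np.load("w1.npz");p,d=z["p"],z["d"];m=dict(camera_matrix=z["K"],extrinsics=z["T"])
mask=((p.min(2)>150)&(p.max(2).astype(int)-p.min(2)<50))
vv,uu=np.nonzero(mask)
W=np.array([px2w("w",u,v,d[v,u],m) for u,v in zip(uu,vv)])
for c in((.5335,.1124),(.5468,.0666),(.568,.0203)):
    t=W[(W[:,2]>.048)&(W[:,2]<.063)&(abs(W[:,0]-c[0])<.02)&(abs(W[:,1]-c[1])<.015)]
    print(len(t),np.median(t,axis=0).round(4),np.percentile(t,[2,98],axis=0).round(4).tolist())
```

```text
830 [0.5334 0.115  0.0581] [[0.5202, 0.1037, 0.0503], [0.5462, 0.1225, 0.0595]]
690 [0.5475 0.0694 0.0537] [[0.5348, 0.0608, 0.0499], [0.5606, 0.0764, 0.0551]]
486 [0.571  0.0239 0.0551] [[0.5605, 0.0147, 0.0504], [0.5813, 0.03, 0.0565]]
```

```bash
python3 -m pendant '[[0,0,60,0],[0,-1,40,0],[0,0,0,0]]'
python3 -m pendant '[[0,0,5,0],[0,0,4,0]]'
```

```text
t: 3.78
tool_pos: [0.5481, 0.111, 0.1005]
ee_rot: [3.138, -0.092, 0.056]
force: [0.4, 0.5, 0.8]
opening: 0.001
t: 4.03
tool_pos: [0.553, 0.1102, 0.0974]
ee_rot: [3.138, -0.095, 0.07]
force: [-0.4, -0.5, 0.1]
opening: -0.003
```

The tool is tilting and drifting in x as it descends, so I'll check the joints before going further.

```bash
python3 -c "
from h import *
s=sensors.state();print(R.from_rotvec(s['ee_rot']).as_matrix().round(3),s['joint_pos'].round(3),s['tool_pos'])"
```

```text
[[ 0.997 -0.061  0.045]
 [-0.061 -0.998 -0.003]
 [ 0.045 -0.    -0.999]] [ 0.057  0.35  -0.289  0.887 -0.005  1.688] [0.55304105 0.11018883 0.09742199]
```

```bash
for k in 1 2; do python3 -m pendant '[[0,0,0,0],[0,0,0,0]]'; python3 -c "
from h import *
s=sensors.state();print(s['joint_pos'].round(4),s['tau'].round(1),s['moment'])"; done
python3 - <<'E'
from h import *
p,d=optics.camera("wrist");cv2.imwrite("pics/w2.png",p)
p,d=optics.camera("scene");cv2.imwrite("pics/s2.png",cv2.resize(p[100:360,150:450],None,fx=2.3,fy=2.3))
E
```

```text
t: 4.28
tool_pos: [0.5546, 0.1101, 0.0998]
ee_rot: [3.138, -0.096, 0.077]
force: [0.2, 1.5, -0.0]
opening: 0.002
[ 0.0567  0.3474 -0.2864  0.8885 -0.0053  1.6885] [ -0.1 -47.   27.   -0.5  -0.    0. ] [-0.05889705  0.02635731  0.01379026]
t: 4.53
tool_pos: [0.5547, 0.1103, 0.1004]
ee_rot: [3.138, -0.096, 0.078]
force: [0.3, 0.5, 0.1]
opening: -0.002
[ 0.057   0.3468 -0.2859  0.889  -0.0053  1.6885] [ -0.  -47.1  27.   -0.5  -0.    0. ] [-0.01554789  0.03321751 -0.02714056]
```

View pics/w2.png

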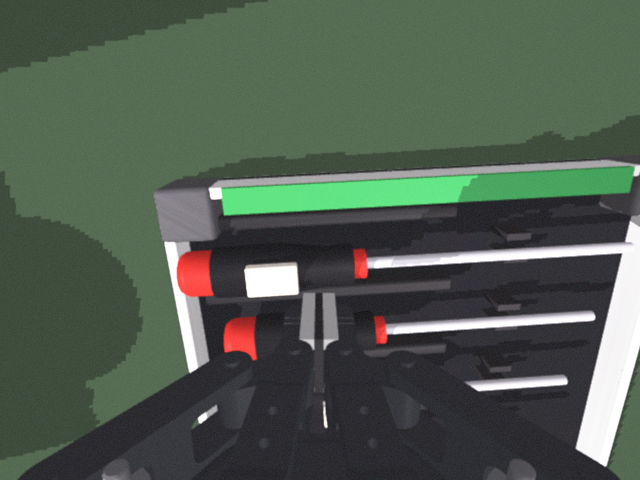

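View pics/s2.png

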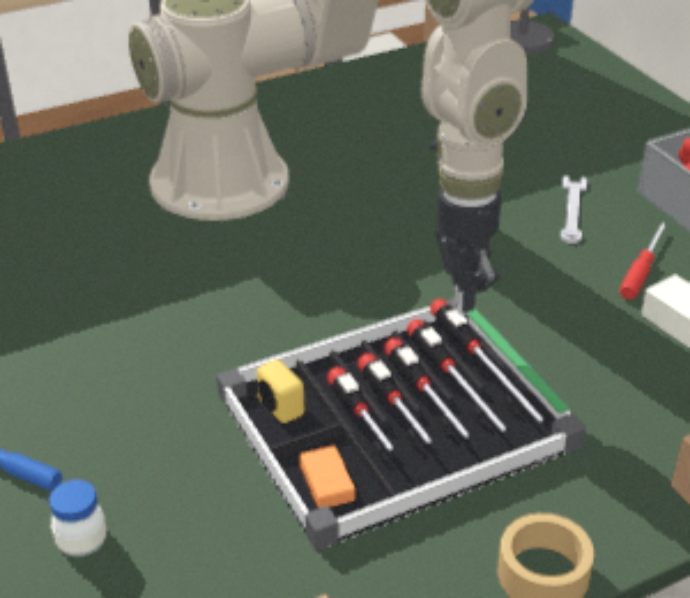

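```bash
cat > st.py <<'E'
from h import *
s=sensors.state();r=R.from_rotvec(s['ee_rot']).as_matrix();print("   ",s['joint_pos'].round(3),s['tool_pos'].round(4),"z",r[:,2].round(3),"yaw",np.arctan2(r[1,0],r[0,0]).round(3))
E
for k in 1 2 3; do python3 -m pendant '[[0,0,-15,0]]'>/dev/null; python3 st.py;done; python3 -m pendant '[[0,0,0,0],[0,0,0,0]]'>/dev/null; python3 st.py;  for k in 1 2 3; do python3 -m pendant '[[0,0,5,0]]'>/dev/null; python3 st.py;done; python3 -m pendant '[[0,0,0,0],[0,0,0,0]]'>/dev/null; python3 st.py
```

```text
[ 0.057  0.333 -0.268  0.924 -0.005  1.689] [0.5528 0.1103 0.1145] z [ 0.046 -0.003 -0.999] yaw -0.061
    [ 0.057  0.318 -0.246  0.961 -0.005  1.689] [0.5522 0.1103 0.1307] z [ 0.046 -0.003 -0.999] yaw -0.061
    [ 0.058  0.304 -0.222  0.998 -0.005  1.689] [0.5516 0.1104 0.1472] z [ 0.047 -0.003 -0.999] yaw -0.061
    [ 0.058  0.301 -0.219  0.999 -0.005  1.689] [0.553  0.1105 0.1497] z [ 0.051 -0.002 -0.999] yaw -0.061
    [ 0.058  0.305 -0.227  0.987 -0.005  1.689] [0.5534 0.1105 0.1446] z [ 0.052 -0.002 -0.999] yaw -0.061
    [ 0.057  0.311 -0.235  0.974 -0.005  1.689] [0.5532 0.1105 0.1387] z [ 0.051 -0.002 -0.999] yaw -0.061
    [ 0.057  0.316 -0.244  0.962 -0.005  1.689] [0.5532 0.1104 0.1327] z [ 0.05  -0.002 -0.999] yaw -0.061
    [ 0.057  0.317 -0.245  0.962 -0.005  1.689] [0.5524 0.1103 0.1314] z [ 0.047 -0.003 -0.999] yaw -0.061
```

```bash
for k in 1 2 3 4 ; do python3 -m pendant '[[-4,0,8,0]]'|grep force; python3 st.py;done
```

```text
force: [0.1, 1.0, -0.3]
    [ 0.058  0.317 -0.266  0.939 -0.005  1.69 ] [0.5495 0.1106 0.1236] z [ 0.049 -0.003 -0.999] yaw -0.061
force: [1.1, 0.9, -0.1]
    [ 0.059  0.318 -0.288  0.916 -0.005  1.691] [0.5455 0.1108 0.1148] z [ 0.049 -0.002 -0.999] yaw -0.061
force: [-0.4, 0.4, -0.5]
    [ 0.06   0.32  -0.31   0.892 -0.005  1.691] [0.5415 0.1111 0.1059] z [ 0.049 -0.002 -0.999] yaw -0.061
force: [0.1, 0.1, -0.8]
    [ 0.061  0.322 -0.332  0.869 -0.005  1.692] [0.5373 0.1113 0.097 ] z [ 0.048 -0.003 -0.999] yaw -0.061
```

```bash
for k in 1 2 ; do python3 -m pendant '[[-2,-1,5,0]]'|grep force; python3 st.py;done; for k in 1 2; do python3 -m pendant '[[0,0,4,0]]'|grep force; python3 st.py;done
```

```text
force: [0.3, -0.3, 1.0]
    [ 0.063  0.324 -0.344  0.855 -0.006  1.695] [0.5349 0.1124 0.0911] z [ 0.047 -0.003 -0.999] yaw -0.061
force: [-0.5, -0.2, 0.0]
    [ 0.066  0.327 -0.356  0.841 -0.006  1.697] [0.5331 0.1136 0.0856] z [ 0.047 -0.003 -0.999] yaw -0.061
force: [0.1, 0.2, -0.5]
    [ 0.066  0.332 -0.361  0.831 -0.006  1.697] [0.5331 0.1137 0.0813] z [ 0.047 -0.003 -0.999] yaw -0.061
force: [-1.0, 0.5, 0.3]
    [ 0.066  0.337 -0.366  0.821 -0.006  1.697] [0.5335 0.1138 0.0772] z [ 0.048 -0.003 -0.999] yaw -0.061
```

```bash
for k in 1 2 3 4; do python3 -m pendant '[[0,0,3,0]]'|grep force; python3 st.py;done
```

```text
force: [-0.9, 0.1, 4.0]
    [ 0.066  0.341 -0.369  0.814 -0.006  1.697] [0.5338 0.1137 0.074 ] z [ 0.048 -0.003 -0.999] yaw -0.061
force: [-1.0, 0.1, 4.0]
    [ 0.066  0.344 -0.372  0.807 -0.006  1.697] [0.5338 0.1137 0.0712] z [ 0.047 -0.002 -0.999] yaw -0.061
force: [-1.8, 0.3, 4.0]
    [ 0.066  0.347 -0.376  0.801 -0.006  1.697] [0.5338 0.1138 0.0682] z [ 0.047 -0.002 -0.999] yaw -0.061
force: [-1.8, 0.4, 5.3]
    [ 0.066  0.351 -0.38   0.794 -0.006  1.697] [0.5338 0.1137 0.0652] z [ 0.047 -0.002 -0.999] yaw -0.061
```

```bash
for k in 1 2; do python3 -m pendant '[[0,0,2,0]]'|grep force; python3 st.py;done
```

```text
force: [-11.0, -0.7, 30.0]
    [ 0.066  0.351 -0.38   0.792 -0.006  1.697] [0.534  0.1137 0.0649] z [ 0.048 -0.003 -0.999] yaw -0.061
force: [-9.3, -0.6, 23.4]
    [ 0.066  0.35  -0.381  0.791 -0.006  1.697] [0.534  0.1138 0.0649] z [ 0.049 -0.003 -0.999] yaw -0.06
```

Driver 0 is on its hard stop: the force jumped at TCP z 0.0649, and 0.065 was expected. Next is driver 1.

```bash
python3 -m pendant '[[0,0,-8,0],[0,0,-10,0],[5,15,0,0],[5,15,0,0],[5,15,0,0]]'|grep force; python3 st.py; python3 -m pendant '[[0,0,0,0]]' |grep force; python3 st.py
```

```text
force: [-0.0, -0.6, -0.8]
    [-0.026  0.336 -0.347  0.837 -0.002  1.604] [0.5471 0.0655 0.0842] z [ 0.051 -0.003 -0.999] yaw -0.059
force: [-0.3, 0.7, -0.9]
    [-0.029  0.337 -0.347  0.836 -0.002  1.604] [0.5475 0.0637 0.0838] z [ 0.051 -0.003 -0.999] yaw -0.062
```

```bash
python3 -m pendant '[[0,-3,4,0],[0,0,4,0]]'|grep force; python3 st.py; for k in 1 2 3 ; do python3 -m pendant '[[0,0,3,0]]' |grep force; python3 st.py;done
```

```text
force: [1.5, 0.1, 1.2]
    [-0.024  0.348 -0.355  0.817 -0.002  1.61 ] [0.548  0.0666 0.0751] z [ 0.05  -0.003 -0.999] yaw -0.063
force: [-0.3, -0.7, 0.7]
    [-0.023  0.352 -0.36   0.81  -0.002  1.61 ] [0.5478 0.067  0.0716] z [ 0.049 -0.003 -0.999] yaw -0.062
force: [-1.2, -1.1, 4.7]
    [-0.022  0.355 -0.363  0.803 -0.002  1.61 ] [0.5478 0.0672 0.0685] z [ 0.049 -0.003 -0.999] yaw -0.061
force: [-1.6, -1.0, 4.3]
    [-0.022  0.358 -0.367  0.796 -0.003  1.61 ] [0.5478 0.0672 0.0656] z [ 0.049 -0.004 -0.999] yaw -0.061
```

Next is a 2 mm step to the stop, then on to driver 2 at about (0.569, 0.0215). That is +21, -46 in world axes, so about 24, 44 in tool axes.

```bash
python3 -m pendant '[[0,0,1.5,0]]'|grep force; python3 st.py;  python3 -m pendant '[[0,0,1,0]]'|grep force; python3 st.py; python3 -m pendant '[[0,0,-8,0],[0,0,-10,0],[8,14,0,0],[8,14,0,0],[7,13,0,0]]'|grep force; python3 st.py; python3 -m pendant '[[0,0,0,0]]' |grep force; python3 st.py
```

```text
force: [-5.4, -1.6, 17.7]
    [-0.022  0.359 -0.368  0.794 -0.003  1.61 ] [0.5479 0.0672 0.065 ] z [ 0.05  -0.004 -0.999] yaw -0.061
force: [-4.8, -1.0, 11.5]
    [-0.022  0.359 -0.368  0.794 -0.003  1.61 ] [0.5479 0.0672 0.0651] z [ 0.05  -0.004 -0.999] yaw -0.061
force: [0.9, -0.1, 0.5]
    [-1.010e-01  3.660e-01 -3.000e-01  8.540e-01  1.000e-03  1.529e+00] [0.569  0.0231 0.0852] z [ 0.051 -0.004 -0.999] yaw -0.059
force: [-0.6, -0.4, 0.6]
    [-1.040e-01  3.670e-01 -2.980e-01  8.540e-01  1.000e-03  1.528e+00] [0.5697 0.0215 0.085 ] z [ 0.052 -0.004 -0.999] yaw -0.061
```

```bash
python3 -m pendant '[[0,0,4,0],[0,0,4,0],[0,0,4,0]]'|grep force; python3 st.py; for k in 1 2 ; do python3 -m pendant '[[0,0,3,0]]' |grep force; python3 st.py;done
```

```text
force: [-0.6, -1.0, 3.7]
    [-0.104  0.381 -0.314  0.825  0.002  1.528] [0.5696 0.0216 0.0717] z [ 0.05  -0.004 -0.999] yaw -0.061
force: [-1.2, -1.4, 4.4]
    [-1.030e-01  3.850e-01 -3.170e-01  8.190e-01  1.000e-03  1.529e+00] [0.5697 0.0216 0.0686] z [ 0.05  -0.004 -0.999] yaw -0.061
force: [-1.8, -2.1, 3.9]
    [-1.030e-01  3.880e-01 -3.210e-01  8.120e-01  1.000e-03  1.529e+00] [0.5697 0.0217 0.0657] z [ 0.05  -0.005 -0.999] yaw -0.061
```

```bash
python3 -m pendant '[[0,0,1.5,0]]'|grep force; python3 st.py;  python3 -m pendant '[[0,0,1,0]]'|grep force; python3 st.py; python3 -m pendant '[[0,0,-8,0],[0,0,-10,0],[4,14,0,0],[4,14,0,0],[4,14,0,0]]'|grep force; python3 st.py; python3 -m pendant '[[0,0,0,0]]' |grep force; python3 st.py
```

```text
force: [-4.7, -0.1, 17.2]
    [-0.103  0.388 -0.322  0.81   0.     1.529] [0.5698 0.0217 0.065 ] z [ 0.05  -0.005 -0.999] yaw -0.061
force: [-4.5, -0.9, 12.2]
    [-0.103  0.388 -0.322  0.809 -0.     1.529] [0.5698 0.0216 0.0651] z [ 0.051 -0.005 -0.999] yaw -0.06
force: [0.3, -0.7, 0.3]
    [-0.18   0.383 -0.275  0.861  0.005  1.45 ] [ 0.5789 -0.0225  0.0844] z [ 0.051 -0.005 -0.999] yaw -0.058
force: [0.3, -0.5, -0.7]
    [-0.182  0.384 -0.274  0.861  0.005  1.449] [ 0.5792 -0.0242  0.0841] z [ 0.051 -0.005 -0.999] yaw -0.061
```

```bash
python3 -m pendant '[[0,1,4,0],[0,0,4,0]]'|grep force; python3 st.py; for k in 1 2 3 ; do python3 -m pendant '[[0,0,3,0]]' |grep force; python3 st.py;done
```

```text
force: [-1.4, 0.1, 0.6]
    [-0.185  0.394 -0.284  0.842  0.005  1.448] [ 0.5794 -0.0255  0.0754] z [ 0.051 -0.004 -0.999] yaw -0.062
force: [-1.9, -0.1, 3.0]
    [-0.184  0.397 -0.288  0.836  0.005  1.448] [ 0.5794 -0.0254  0.0722] z [ 0.05  -0.005 -0.999] yaw -0.061
force: [-1.5, -1.6, 3.7]
    [-0.184  0.4   -0.291  0.829  0.004  1.448] [ 0.5794 -0.0253  0.0693] z [ 0.05  -0.005 -0.999] yaw -0.061
force: [-2.3, -0.8, 4.2]
    [-0.184  0.403 -0.295  0.822  0.003  1.448] [ 0.5794 -0.0253  0.0663] z [ 0.05  -0.006 -0.999] yaw -0.061
```

```bash
python3 -m pendant '[[0,0,2,0]]'|grep force; python3 st.py;  python3 -m pendant '[[0,0,1,0]]'|grep force; python3 st.py; python3 -m pendant '[[0,0,-8,0],[0,0,-10,0],[1,14,0,0],[1,14,0,0],[1,14,0,0]]'|grep force; python3 st.py; python3 -m pendant '[[0,0,0,0]]' |grep force; python3 st.py
```

```text
force: [-7.2, 0.1, 19.7]
    [-0.184  0.405 -0.297  0.819  0.003  1.448] [ 0.5795 -0.0253  0.065 ] z [ 0.05  -0.006 -0.999] yaw -0.06
force: [-6.1, -0.1, 12.7]
    [-0.183  0.404 -0.297  0.818  0.003  1.448] [ 0.5794 -0.0253  0.065 ] z [ 0.051 -0.007 -0.999] yaw -0.06
force: [0.2, 0.4, -0.4]
    [-0.259  0.391 -0.265  0.864  0.008  1.37 ] [ 0.5793 -0.0687  0.0836] z [ 0.051 -0.005 -0.999] yaw -0.058
force: [0.5, -0.1, 0.2]
    [-0.262  0.392 -0.265  0.863  0.008  1.369] [ 0.5793 -0.0703  0.0833] z [ 0.051 -0.005 -0.999] yaw -0.061
```

```bash
python3 -m pendant '[[1,1,4,0],[0,0,4,0]]'|grep force; python3 st.py; for k in 1 2 3 ; do python3 -m pendant '[[0,0,3,0]]' |grep force; python3 st.py;done;python3 -m pendant '[[0,0,1,0]]'|grep force; python3 st.py
```

```text
force: [0.2, 0.3, 0.6]
    [-0.264  0.403 -0.272  0.846  0.008  1.368] [ 0.5805 -0.0717  0.0748] z [ 0.051 -0.005 -0.999] yaw -0.061
force: [-2.0, -1.5, 3.0]
    [-0.264  0.406 -0.275  0.839  0.008  1.368] [ 0.5806 -0.0716  0.0716] z [ 0.05  -0.005 -0.999] yaw -0.061
force: [-1.5, -0.8, 3.5]
    [-0.263  0.409 -0.279  0.833  0.007  1.368] [ 0.5806 -0.0716  0.0687] z [ 0.05  -0.006 -0.999] yaw -0.061
force: [-2.2, -0.7, 4.4]
    [-0.263  0.412 -0.282  0.826  0.007  1.368] [ 0.5806 -0.0716  0.0656] z [ 0.05  -0.006 -0.999] yaw -0.06
force: [-3.4, -0.4, 11.5]
    [-0.263  0.413 -0.283  0.825  0.006  1.368] [ 0.5806 -0.0716  0.0651] z [ 0.05  -0.007 -0.999] yaw -0.06
```

Now I'll press once more to settle it, then raise the tool well clear and move back to look.

```bash
python3 -m pendant '[[0,0,1.5,0],[0,0,-8,0],[0,0,-15,0],[0,0,-30,0],[0,0,-40,0]]'|grep force; python3 st.py; python3 -m pendant '[[-30,0,-30,0],[-40,0,-20,0],[-40,0,0,0],[-20,0,0,0],[0,0,0,0]]';  python3 -m pendant '[[0,0,0,0],[0,0,0,0]]'
python3 - <<'E'
from h import *
s=sensors.state();print(s['t'])
m=optics.camera_model("wrist");p,d=optics.camera("wrist");cv2.imwrite("pics/w3.png",p)
m2=optics.camera_model("top");p2,d2=optics.camera("top");cv2.imwrite("pics/t3.png",cv2.resize(p2[110:290,220:440],None,fx=3.3,fy=3.3))
z=np.load("top0.npz")["d"]
for (pp,dd,mm) in((p,d,m),(p2,d2,m2)):
    vv,uu=np.nonzero((pp.min(2)>140)&(pp.max(2).astype(int)-pp.min(2)<60))
    W=np.array([px2w("w",u,v,dd[v,u],mm) for u,v in zip(uu,vv)])
    for c in((.5335,.113),(.547,.0675),(.569,.0215),(.579,-.025),(.58,-.071)):
        t=W[(W[:,2]>.038)&(W[:,2]<.065)&(abs(W[:,0]-c[0])<.02)&(abs(W[:,1]-c[1])<.012)]
        print(len(t),np.median(t,axis=0).round(4) if len(t) else '')
E
```

```text
force: [0.9, 0.2, 0.5]
    [-0.263  0.326 -0.164  1.037  0.008  1.367] [ 0.5739 -0.0694  0.1576] z [ 0.045 -0.004 -0.999] yaw -0.059
t: 15.25
tool_pos: [0.4422, -0.0613, 0.2098]
ee_rot: [3.135, -0.091, 0.091]
force: [0.7, -0.1, -0.7]
opening: 0.002
t: 15.5
tool_pos: [0.444, -0.0616, 0.2106]
ee_rot: [3.135, -0.091, 0.094]
force: [-0.1, -0.2, -0.7]
opening: -0.001
15.5
0 
988 [0.5472 0.0679 0.0487]
836 [0.5673 0.0217 0.0488]
718 [ 0.5776 -0.0242  0.0486]
628 [ 0.5794 -0.07    0.0487]
95 [0.533  0.1125 0.047 ]
95 [0.5471 0.0676 0.047 ]
94 [0.567  0.0209 0.0473]
86 [ 0.5766 -0.0253  0.0471]
82 [ 0.5804 -0.0716  0.0476]
```

View pics/w3.png

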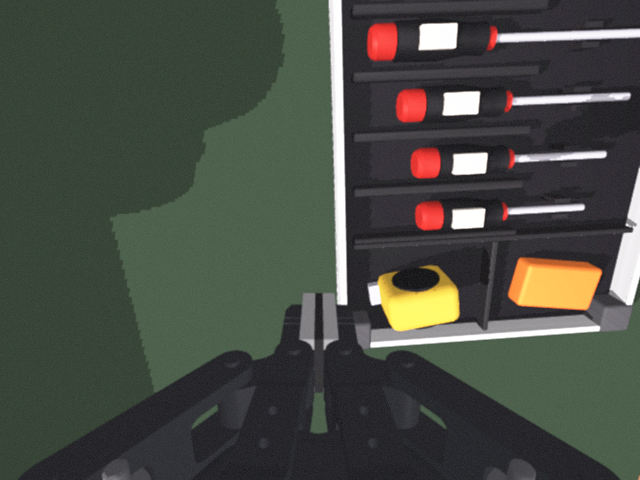

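View pics/t3.png

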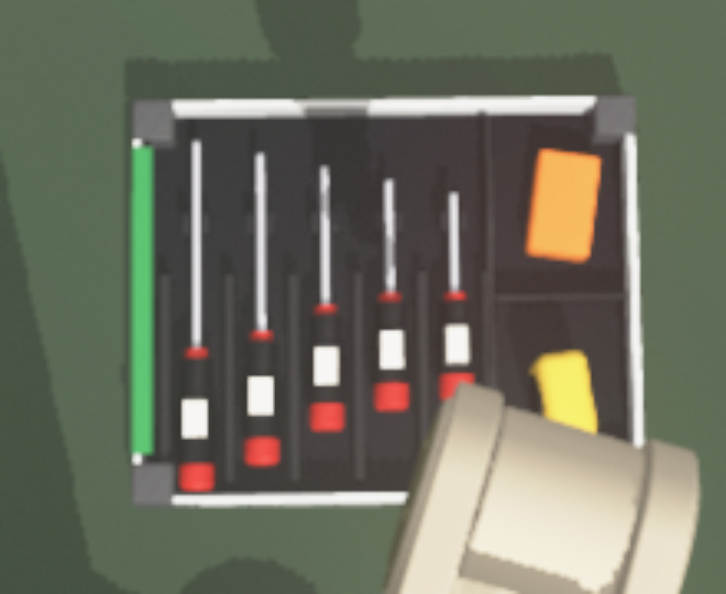

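The wrist view shows four of the marks at (438,37) to (468,217), with the tape and bit box unmoved. The top view shows all five marks, level at 47 to 49 mm. The robot is clear of everything.

```bash
python3 -c "
from h import *
print(order.job_done(),sensors.state()['t'])"
```

```text
the job is handed in; nothing more can be done
the job is handed in; nothing more can be done
```

All five screwdrivers are pressed fully home, in order from the green-strip end, using closed fingertips on the white marks. The job was handed in at about 16 s of robot time.

- **Pressing:** Each handle moved at about 4 N. On the first four the force jumped on the hard stop at TCP z 0.065 m, which puts the mark at 48 mm. The fifth reached the same height with the force rising to 11.5 N, and I gave it one last small press that I did not read separately. The highest force I read was 30 N upward on the fingertips, at the first stop. The other readings at the stops were 20 N or less.
- **Final check:** The top camera put all five marks at 47.0–47.6 mm. The wrist camera put drivers 1–4 at 48.6–48.8 mm, with driver 0 out of its view. Both are within calibration of the 48 mm expected.
- **Other things:** The tape measure and bit box look unmoved in the last pictures. I did not recheck the loose items around the case, but the arm never went near them below 0.2 m.
- **Off plan:** A fast descent at the start tilted the tool by about 3° and moved it sideways in free air, touching nothing. I recentred it by slow steps; the tilt stayed, so the presses were made with the tool about 3° off vertical.

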